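# Stir the beads on the packing scale

### The job

Take the wooden stirring stick out of its pot and, with its foot down among the beads close to the floor of the steel tub, stir round the tub for three full turns, about halfway out from the middle to the wall, so that at least half of the beads end up well away from where they lay. Keep all the beads in the tub, then stand the stick back in the same pot, handle up, and let go.

Things in the scene. Friction and masses are not known exactly. Their poses are not given: they have to be found in the camera images.
- stick: Wooden stirring stick, 155 mm long, about 50 g, standing upright in the pot at the start. Origin: centre of the underside of its foot; z runs up along the stick. Round all over: foot disc 24 mm diameter and 10 mm high, shank 14 mm diameter up to 90 mm, then a handle 24 mm diameter from 90 to 155 mm (the top), where it is gripped from above.
- pot: Dark steel tool pot that holds the stick, fixed to the bench. Straight round pot, open at the top, 72 mm outer and 64 mm inner diameter, 75 mm high; floor 6 mm thick. Origin: centre of its underside, z up. A like pot nearby holds a flat brush (136 mm, with a bristle head on top): not to be used.
- tub: Open round steel tub of beads, fastened to the white bench scale (plate 270 x 240 mm, its top 45 mm above the bench). Straight wall, 178 mm outer, 170 mm inner diameter, 58 mm high, floor 5 mm thick. Origin: centre of its underside, z up; yaw means nothing. The beads stand at first in a ring about the middle, centres 37 mm from it, round a clear space 42 mm across where the stick can go down.
- bead1_mid (a point): Centre of bead 1 of 6. All alike: light wooden barrel beads, 28 mm diameter, 26 mm high, 14 g, loose, in one layer on the tub's floor. Varnished: they slide easily on the tub's polished steel.
- bead2_mid (a point): Centre of bead 2, like bead 1.
- bead3_mid (a point): Centre of bead 3, like bead 1.
- bead4_mid (a point): Centre of bead 4, like bead 1.
- bead5_mid (a point): Centre of bead 5, like bead 1.
- bead6_mid (a point): Centre of bead 6, like bead 1.

How it is judged (in metres and radians):
On the way, in this order (a step that is already met when the one before it is completed fails the run):
1. the stick's foot, down among the beads, is on the tub's one side (its +x) (z of stick in the frame of tub between -0.01 and 0.025 m and x of stick in the frame of tub between 0.012 and 0.085 m and y of stick in the frame of tub between -0.012 and 0.012 m), for 0.02 s.
2. the stick's foot, down among the beads, has gone a quarter round (z of stick in the frame of tub between -0.01 and 0.025 m and x of stick in the frame of tub between -0.012 and 0.012 m and y of stick in the frame of tub between -0.085 and 0.085 m and not (y of stick in the frame of tub between -0.012 and 0.012 m)), for 0.02 s.
3. the stick's foot, down among the beads, is on the opposite side (z of stick in the frame of tub between -0.01 and 0.025 m and x of stick in the frame of tub between -0.085 and -0.012 m and y of stick in the frame of tub between -0.012 and 0.012 m), for 0.02 s.
4. the stick's foot, down among the beads, has gone on a quarter (all of step 2), for 0.02 s.
5. the stick's foot, down among the beads, is back on the first side (all of step 1), for 0.02 s.
6. the stick's foot, down among the beads, is on the opposite side again (all of step 3), for 0.02 s.
7. the stick's foot, down among the beads, is back on the first side once more (all of step 5), for 0.02 s.
At the end, for the whole second after the job is handed in: Three or more of the six beads lie over 15 mm from their starts; all are in the tub; stick at rest, released, handle up (under 0.8 rad from vertical), its foot within 30 mm of the pot's axis and under 25 mm above the pot's underside ((distance of each of bead1_mid, bead2_mid, bead3_mid from where it was at the start of the episode above 0.015 m or distance of each of bead1_mid, bead2_mid, bead4_mid from where it was at the start of the episode above 0.015 m or distance of each of bead1_mid, bead2_mid, bead5_mid from where it was at the start of the episode above 0.015 m or distance of each of bead1_mid, bead2_mid, bead6_mid from where it was at the start of the episode above 0.015 m or distance of each of bead1_mid, bead3_mid, bead4_mid from where it was at the start of the episode above 0.015 m or distance of each of bead1_mid, bead3_mid, bead5_mid from where it was at the start of the episode above 0.015 m or distance of each of bead1_mid, bead3_mid, bead6_mid from where it was at the start of the episode above 0.015 m or distance of each of bead1_mid, bead4_mid, bead5_mid from where it was at the start of the episode above 0.015 m or distance of each of bead1_mid, bead4_mid, bead6_mid from where it was at the start of the episode above 0.015 m or distance of each of bead1_mid, bead5_mid, bead6_mid from where it was at the start of the episode above 0.015 m or distance of each of bead2_mid, bead3_mid, bead4_mid from where it was at the start of the episode above 0.015 m or distance of each of bead2_mid, bead3_mid, bead5_mid from where it was at the start of the episode above 0.015 m or distance of each of bead2_mid, bead3_mid, bead6_mid from where it was at the start of the episode above 0.015 m or distance of each of bead2_mid, bead4_mid, bead5_mid from where it was at the start of the episode above 0.015 m or distance of each of bead2_mid, bead4_mid, bead6_mid from where it was at the start of the episode above 0.015 m or distance of each of bead2_mid, bead5_mid, bead6_mid from where it was at the start of the episode above 0.015 m or distance of each of bead3_mid, bead4_mid, bead5_mid from where it was at the start of the episode above 0.015 m or distance of each of bead3_mid, bead4_mid, bead6_mid from where it was at the start of the episode above 0.015 m or distance of each of bead3_mid, bead5_mid, bead6_mid from where it was at the start of the episode above 0.015 m or distance of each of bead4_mid, bead5_mid, bead6_mid from where it was at the start of the episode above 0.015 m) and horizontal distance between each of bead1_mid, bead2_mid, bead3_mid, bead4_mid, bead5_mid, bead6_mid and tub below 0.085 m and z of each of bead1_mid, bead2_mid, bead3_mid, bead4_mid, bead5_mid, bead6_mid in the frame of tub below 0.055 m and horizontal distance between stick and pot below 0.03 m and z of stick in the frame of pot below 0.025 m and angle between stick's own z axis and vertical below 0.8 rad and linear speed of stick below 0.05 m/s); the robot touches nothing.
It also fails if it takes over 67 s, if anything falls off the work surface, if the arm or the gripper's body presses on something with over 40 N, if the wrist force passes 120 N, or if a joint passes its speed limit or range.

### The arm

A 6-joint arm with a two-finger parallel gripper is mounted at the origin on the work surface. World frame = base frame: x ahead of the robot, y to its left, z up, the work surface at z = 0. Lengths are in mm, angles in degrees, forces in N, time in s.
With the tool pointing down it reaches from about 300 to 850 mm from the base axis. Payload 4.2 kg.
Tool frame: the origin (TCP) lies midway between the tips of the shut fingers; the grasp point (between the pads) lies 19 mm behind it; z points along the fingers, y is the line along which they close (so a half turn about z gives the same grasp; the last joint's range is limited). The gripper opens to 91 mm and grips with 3 to 60 N. Pads are 32 mm wide; open, the fingers measure 118 mm over their backs; the gripper's body (76 mm by 178 mm) begins 60 mm behind the grasp point.
Start: joints at [-69.958, 18.312, 89.639, -0, 72.044, -1.146], TCP at [207.826, -536.145, 213.976] pointing down, gripper open.
Joint ranges: [-177.97, 177.97], [-48.28, 115.42], [12.27, 149.76], [-77.06, 257.06], [2.81, 150.46], [-146.56, 146.56]. Speed limits (degrees/s): [147.25, 147.25, 180, 180, 180, 180].

### API

Orientations are given as [roll, pitch, yaw] about the fixed x, y, z axes, in that order (R = Rz(yaw) Ry(pitch) Rx(roll)).
In Python, from workcell import env, viewer, sensors, job_done gives the robot as it stands (env), with the cameras (viewer), the readings (sensors) and the job as plain functions.
- The arm moves only by the shell command python3 drive.py [OPENING] [FORCE], which reads ROWS from standard input. ROWS is a JSON list of rows, 1 to 8 of them, each of 6 numbers: dx, dy, dz in shares of the most that a row can go, 1 being 50 mm, then a rotation vector rx, ry, rz in fractions of the full range, 1 being 60 degrees; each row shifts and turns the commanded pose from where the row before left it, along the tool's axes as they then stand; what a row does not reach is not made up. A row lasts 1/10 s, in which the tool goes at most 50 mm and 8.59 degrees, less where a joint would pass 70% of its speed; a pose out of reach is approached as far as the arm can. OPENING is the finger opening in mm, set as the command begins (- or left out keeps the last). The fingers move at their own pace and stop on an object; FORCE is the grip in N (left out, the last holds). Time passes only in rows, so rows that do not move let the fingers close. It prints the time, the measured TCP pose, the force, the opening and the grip force at its end. No shift or turn number may pass 1 either way. Input that does not fit is refused with a message, and nothing moves.
- sensors.state(): the state, without advancing time (a new reading comes with each control period).
- viewer.grab_frame(name): name is "side" or "top" or "wrist"; returns the picture (420x560x3 uint8, blue, green, red); there is no depth.
- viewer.camera_model(name): a dict with "fx", "fy", "cx", "cy" (pixels), "D" ([k1, k2, p1, p2, k3] as OpenCV has them; the pictures are not rectified), "T" (4x4, takes a point from camera to world coordinates). Camera axes: x right, y up, looking along -z (the intrinsics and any distortion apply to the point x, -y, -z); pixel columns grow to the right and rows downward; lengths in mm; the calibration is good to about 2 mm. A picture is of the moment at which its call begins: read the wrist's pose just before it. camera_model takes no time and is no camera call; for the wrist camera it gives the pose at the moment of the call.
- job_done(): hands the job in; it is judged then, once.
The state is a dict: "time_s": time; "qpos": joint angles; "qvel": joint speeds; "effort": joint torques, N m; "ee_pos": TCP position; "ee_rot": TCP orientation; "force": force on the tool from outside, world axes, zero at the start; "torque": the same for the moment, N m; "gripper_width": finger opening in mm; "gripper_force": force on a finger pad.
Only numpy, scipy, OpenCV 4.12 (cv2) and the standard library are available. Lean on these libraries where they do the work, as an engineer would, in place of code of your own. Each camera call takes 0.05 s, during which the arm holds its last target. There are 200 camera calls.

## Working session

There is one attempt and no reset: what is moved stays moved. The work goes in short steps, Python scripts to look and compute and a shell command to move; the robot and the scene stay as the last step left them, time stands still between calls to the robot, and variables do not carry over. Pictures are saved under pics/ and viewed, at most 12 in all, crops included, and the job is handed in when it is done.

```bash
ls; mkdir -p pics; python3 - <<'E'
from workcell import env, viewer, sensors, job_done
import cv2
s=sensors.state();print(s['time_s'],s['ee_pos'],s['ee_rot'],s['gripper_width'])
for n in("side","top"):
    cv2.imwrite(f"pics/{n}0.png",viewer.grab_frame(n)); m=viewer.camera_model(n);print(n,m)
E
```

```text
drive.py
pics
workcell.py
0.0 [ 207.64945527 -535.65175488  213.11262092] [-1.79897279e+02 -2.27471571e-03  2.11876915e+01] 91.42825136749317
side {'fx': 492.0428684822399, 'fy': 492.0428684822399, 'cx': 274.94348011681893, 'cy': 213.16417921180158, 'D': array([-0.13494951,  0.        ,  0.        ,  0.        ,  0.        ]), 'T': array([[-9.27892612e-01,  2.31009071e-01, -2.92660401e-01,
         2.69971061e+02],
       [-3.72605343e-01, -6.02819263e-01,  7.05531143e-01,
         6.04911854e+02],
       [-1.34372335e-02,  7.63703964e-01,  6.45426755e-01,
         6.47498411e+02],
       [ 0.00000000e+00,  0.00000000e+00,  0.00000000e+00,
         1.00000000e+00]])}
top {'fx': 386.1685265268914, 'fy': 386.1685265268914, 'cx': 280.165483228986, 'cy': 213.57069870555836, 'D': array([-0.08841026,  0.        ,  0.        ,  0.        ,  0.        ]), 'T': array([[ 2.96136887e-02,  9.96881695e-01, -7.31431147e-02,
         4.73243963e+02],
       [-9.99463761e-01,  3.05542722e-02,  1.17739851e-02,
        -3.46374145e+01],
       [ 1.39721049e-02,  7.27552213e-02,  9.97251953e-01,
         7.32170209e+02],
       [ 0.00000000e+00,  0.00000000e+00,  0.00000000e+00,
         1.00000000e+00]])}
```

View pics/top0.png

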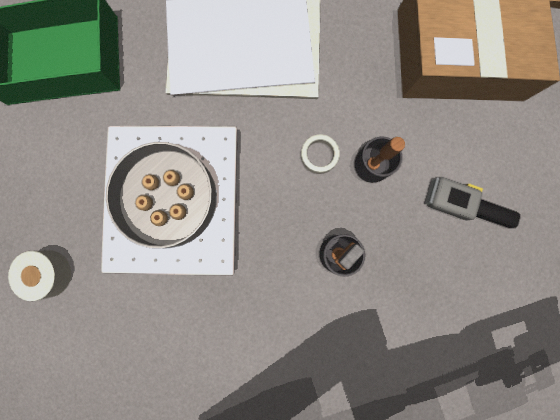

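View pics/side0.png

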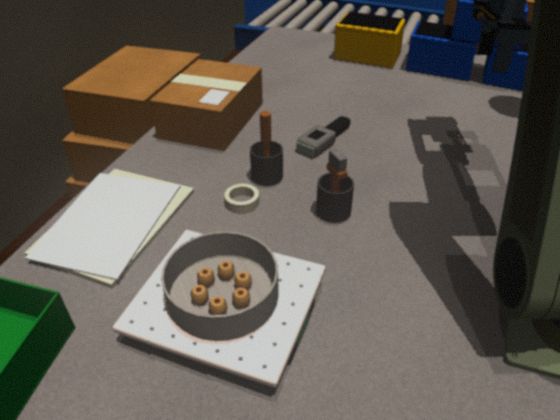

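Top view: tub centred near (162,195) with 6 beads; stick's pot at about (380,158) with handle top near (398,145); brush in the other pot (343,254). Side view: stick top at (265,114), its pot at (266,162).

```bash
cat > h.py <<'E'
import numpy as np,cv2
from workcell import env, viewer, sensors, job_done
def ray(n,p,m=None):
    m=m or viewer.camera_model(n); K=np.array([[m['fx'],0,m['cx']],[0,m['fy'],m['cy']],[0,0,1]])
    u=cv2.undistortPoints(np.array(p,float).reshape(-1,1,2),K,m['D']).reshape(-1,2)
    d=np.c_[u[:,0],-u[:,1],-np.ones(len(u))]@m['T'][:3,:3].T
    return m['T'][:3,3],d
def onz(n,p,z,m=None):
    c,d=ray(n,p,m); return c+d*((z-c[2])/d[:,2])[:,None]
def fitc(P):
    A=np.c_[2*P[:,:2],np.ones(len(P))];s=np.linalg.lstsq(A,(P[:,:2]**2).sum(1),rcond=None)[0]
    return s[:2],np.sqrt(s[2]+s[:2]@s[:2])
def tri(p1,p2):
    c1,d1=ray('top',p1);c2,d2=ray('side',p2);d1=d1[0];d2=d2[0]
    t=np.linalg.lstsq(np.c_[d1,-d2],c2-c1,rcond=None)[0]
    a,b=c1+t[0]*d1,c2+t[1]*d2;return (a+b)/2,np.linalg.norm(a-b)
def orange(im,s=90):
    h=cv2.cvtColor(im,cv2.COLOR_BGR2HSV);return ((h[...,0]<22)&(h[...,1]>s)&(h[...,2]>60)).astype(np.uint8)
E
python3 - <<'E'
from h import *
np.set_printoptions(precision=1,suppress=True)
for n,box in(('top',(100,130,220,250)),('side',(160,225,285,325))):
    im=cv2.imread(f'pics/{n}0.png');M=orange(im);x0,y0,x1,y1=box
    mm=np.zeros_like(M);mm[y0:y1,x0:x1]=M[y0:y1,x0:x1]
    k,_,st,c=cv2.connectedComponentsWithStats(mm);sel=[i for i in range(1,k) if st[i,4]>40]
    P=onz(n,c[sel],70 if n=='top' else 65);print(n,st[sel,4],P.tolist() and P[:,:2].round(0).tolist(),'fit',fitc(P))
im=cv2.imread('pics/top0.png')
g=cv2.resize(im[120:290,90:420],None,fx=2.4,fy=2.4,interpolation=cv2.INTER_CUBIC);cv2.imwrite('pics/c1.png',g)
s=cv2.imread('pics/side0.png')
cv2.imwrite('pics/c2.png',cv2.resize(s[100:340,150:370],None,fx=2.5,fy=2.5,interpolation=cv2.INTER_CUBIC))
for n,b in(('top',(355,130,415,185)),('side',(245,105,285,165))):
    im=cv2.imread(f'pics/{n}0.png');M=orange(im);q=np.argwhere(M[b[1]:b[3],b[0]:b[2]])[:,::-1]+b[:2]
    m=q.mean(0);w,v=np.linalg.eigh(np.cov((q-m).T));t=(q-m)@v[:,1];print(n,len(q),m,'axis',v[:,1],t.min(),t.max(),m+v[:,1]*t.min(),m+v[:,1]*t.max())
E
```

```text
top [179 187 183 189 188 195] [[579.0, 149.0], [570.0, 186.0], [555.0, 123.0], [534.0, 195.0], [520.0, 135.0], [508.0, 167.0]] fit (array([544.4, 159.9]), np.float64(36.51799985350504))
side [240 510 498 253] [[556.0, 129.0], [575.0, 173.0], [515.0, 157.0], [535.0, 199.0]] fit (array([545.2, 163.8]), np.float64(34.15093907839191))
top 446 [387.6 152.1] axis [-0.8  0.6] -19.598298073125523 23.816131391843243 [402.8 139.7] [369.  167.1]
side 316 [262.  122.5] axis [0.4 0.9] -22.6422247552266 33.26847292686639 [253.5 101.5] [274.6 153.3]
```

View pics/c1.png

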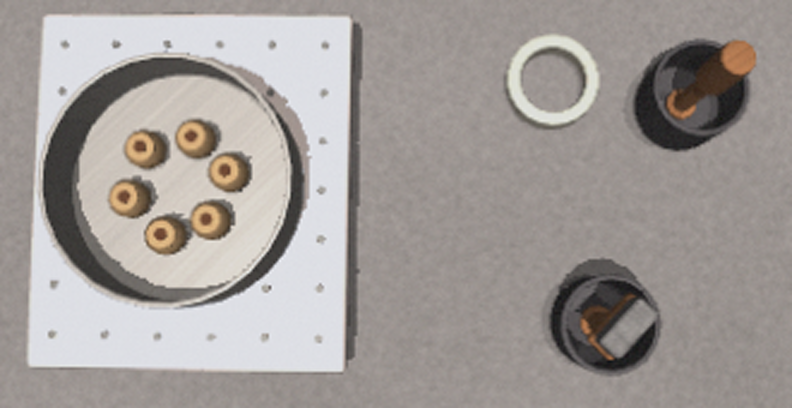

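View pics/c2.png

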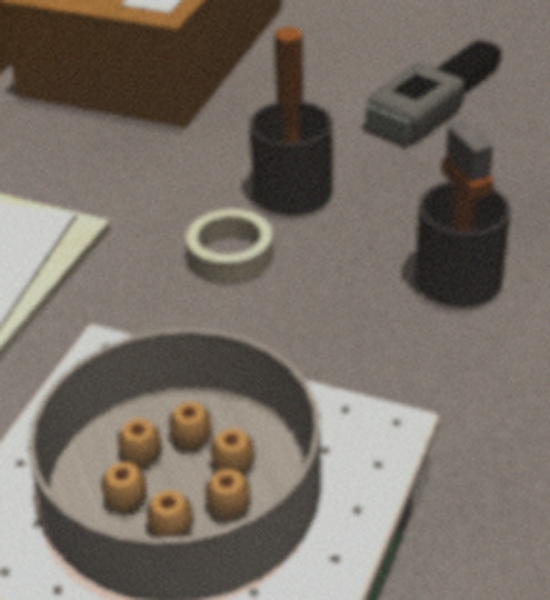

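Crops: handle top centre at top-view (397.9,144.2)/side (265.6,114); pot rim centre (381.7,157.5); foot (374,163); tub rim centre (161.7,195), tub floor (166.7,195.8). The stick looks nearly upright.

```bash
python3 - <<'E'
from h import *
np.set_printoptions(precision=1,suppress=True)
o=lambda *p:np.array(p)/2.4+[90,120]
print('top tri',tri([397.9,144.2],[265.6,114]),onz('top',[[397.9,144.2]],161))
print('foot',onz('top',[o(682,104)],16))
P=onz('top',[o(650,90),o(749,90),o(700,42),o(700,139)],75);print('pot',fitc(P),tri(o(700,90),[266.4,150.8]))
P=onz('top',[o(41,180),o(303,180),o(172,53),o(172,306)],103);print('tub',fitc(P),tri(o(172,180),[220.4,274.8]))
P=onz('top',[o(77,182),o(291,182),o(184,75),o(184,290)],50);print('floor',fitc(P))
s=np.array([[33,440],[320,440],[176,332],[176,543]])/2.5+[150,100];print('side rim',fitc(onz('side',s,103)))
E
```

```text
top tri (array([ 628.8, -219.9,  154.6]), np.float64(0.4786797802201016)) [[ 626.8 -217.9  161. ]]
foot [[ 626.8 -218.5   16. ]]
pot (array([ 624.8, -216.4]), np.float64(36.264827308997575)) (array([ 628.1, -219. ,   65.3]), np.float64(1.930292877442559))
tub (array([545.4, 154.9]), np.float64(89.4424657966971)) (array([546.8, 159.1,  87. ]), np.float64(2.0453246108805914))
floor (array([549.2, 161.3]), np.float64(80.57810479819713))
side rim (array([542.5, 165.6]), np.float64(86.95129650323197))
```

Units first: shifts go in shares of 50 mm and turns go in shares of 60 degrees. So 7.06 degrees / 60 = 0.1177.

```bash
python3 - <<'E'
from h import *
np.set_printoptions(precision=1,suppress=True)
a=np.array([[142,146],[192,135],[226,170],[127,196],[208,218],[161,234]])/2.4+[90,120]
b=np.array([[138,426],[190,409],[231,439],[122,469],[168,500],[227,479]])/2.5+[150,100]
for n,q in(('top',a),('side',b)):
    P=onz(n,q,76);print(n,fitc(P),P.mean(0));
E
echo '[[0, 0, 0, 0, 0, 0.1177], [0, 0, 0, 0, 0, 0.1177], [0, 0, 0, 0, 0, 0.1177], [0, 0, 0, 0, 0, 0]]' | python3 drive.py 91
```

```text
top (array([545.1, 159.5]), np.float64(36.5719596873751)) [545.  159.1  76. ]
side (array([545.7, 162.6]), np.float64(36.80755427574787)) [545.4 161.9  76. ]
time_s: 0.5
ee_pos: [207.7, -535.9, 213.5]
ee_rot: [-180.0, 0.0, 0.0]
force: [0.3, 0.2, -0.7]
gripper_width: 90.9
gripper_force: 0.0
```

Converted, 38 mm is 0.76, -29 mm is -0.58.

```bash
echo '[[0.76, -0.58, 0, 0, 0, 0], [0.76, -0.58, 0, 0, 0, 0], [0.76, -0.58, 0, 0, 0, 0], [0.76, -0.58, 0, 0, 0, 0], [0.76, -0.58, 0, 0, 0, 0], [0.76, -0.58, 0, 0, 0, 0], [0.76, -0.58, 0, 0, 0, 0], [0.76, -0.58, 0, 0, 0, 0]]' | python3 drive.py 91; echo '[[0.76, -0.58, 0, 0, 0, 0], [0.76, -0.58, 0, 0, 0, 0], [0.76, -0.56, 0, 0, 0, 0], [0, 0, 0, 0, 0, 0], [0, 0, 0, 0, 0, 0]]' | python3 drive.py
python3 - <<'E'
from h import *
np.set_printoptions(precision=1,suppress=True)
m=viewer.camera_model('wrist');print(m['T'],sensors.state()['ee_pos']);im=viewer.grab_frame('wrist');cv2.imwrite('pics/w1.png',im)
E
```

```text
time_s: 1.3
ee_pos: [513.0, -302.6, 213.8]
ee_rot: [180.0, 0.0, 0.2]
force: [-0.3, -0.8, -0.5]
gripper_width: 90.7
gripper_force: 0.0
time_s: 1.8
ee_pos: [625.9, -217.3, 213.0]
ee_rot: [-180.0, 0.1, 0.2]
force: [0.2, -0.3, 0.3]
gripper_width: 91.2
gripper_force: 0.0
[[   0.     1.     0.3  696.4]
 [  -1.     0.     0.  -215.7]
 [   0.    -0.3    1.   382.1]
 [   0.     0.     0.     1. ]] [ 625.9 -217.3  213. ]
```

View pics/w1.png

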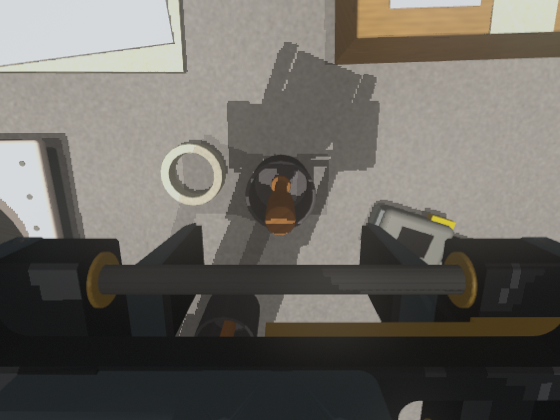

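Wrist view: stick handle top about (281,227), foot (281,185), centred between the fingers; pot round it at (280,192).

Converted, 26 mm is 0.52, 25 mm is 0.5.

```bash
python3 - <<'E'
from h import *
np.set_printoptions(precision=1,suppress=True)
print(onz('wrist',[[281,227]],161),onz('wrist',[[281,185]],16),onz('wrist',[[280,192]],75))
E
echo '[[0, 0, 0.5, 0, 0, 0], [0, 0, 0.5, 0, 0, 0], [0, 0, 0.5, 0, 0, 0], [0, 0, 0.52, 0, 0, 0], [0, 0, 0, 0, 0, 0]]' | python3 drive.py 91
```

```text
[[ 624.1 -216.9  161. ]] [[ 629.4 -216.9   16. ]] [[ 633.  -215.9   75. ]]
time_s: 2.35
ee_pos: [621.9, -218.6, 109.4]
ee_rot: [-179.9, 0.5, -0.1]
force: [-0.2, -0.5, -0.1]
gripper_width: 91.1
gripper_force: 0.0
```

```bash
echo '[[0.08, 0, 0, 0, 0, 0], [0, 0, 0, 0, 0, 0]]' | python3 drive.py; echo '[[0, 0, 0, 0, 0, 0], [0, 0, 0, 0, 0, 0], [0, 0, 0, 0, 0, 0], [0, 0, 0, 0, 0, 0], [0, 0, 0, 0, 0, 0], [0, 0, 0, 0, 0, 0], [0, 0, 0, 0, 0, 0], [0, 0, 0, 0, 0, 0]]' | python3 drive.py 10 40;
```

```text
time_s: 2.55
ee_pos: [631.0, -219.2, 115.0]
ee_rot: [179.9, -0.2, -0.0]
force: [-0.3, 0.1, 0.4]
gripper_width: 91.1
gripper_force: 0.0
time_s: 3.35
ee_pos: [629.8, -218.1, 112.9]
ee_rot: [180.0, 0.0, 0.0]
force: [-0.8, -0.3, -0.2]
gripper_width: 29.9
gripper_force: 0.0
```

Converted, -30 mm is -0.6, -20 mm is -0.4.

```bash
echo '[[0, 0, 0, 0, 0, 0], [0, 0, 0, 0, 0, 0], [0, 0, 0, 0, 0, 0], [0, 0, 0, 0, 0, 0], [0, 0, 0, 0, 0, 0]]' | python3 drive.py; echo '[[0, 0, -0.4, 0, 0, 0], [0, 0, -0.6, 0, 0, 0], [0, 0, -0.6, 0, 0, 0], [0, 0, -0.6, 0, 0, 0], [0, 0, -0.4, 0, 0, 0], [0, 0, 0, 0, 0, 0]]' | python3 drive.py
```

```text
time_s: 3.85
ee_pos: [629.7, -218.1, 112.9]
ee_rot: [180.0, 0.0, 0.0]
force: [-0.4, 0.1, -0.3]
gripper_width: 23.3
gripper_force: 40.0
time_s: 4.45
ee_pos: [631.3, -218.6, 246.7]
ee_rot: [179.9, -0.4, 0.0]
force: [0.8, 0.4, -1.1]
gripper_width: 23.5
gripper_force: 40.0
```

Converted, -45 mm is -0.9, -42 mm is -0.84.

```bash
echo '[[-0.18, -0.44, 0, 0, 0, 0], [-0.18, -0.84, 0, 0, 0, 0], [-0.18, -0.9, 0, 0, 0, 0], [-0.18, -0.9, 0, 0, 0, 0], [-0.18, -0.9, 0, 0, 0, 0], [-0.18, -0.9, 0, 0, 0, 0], [-0.18, -0.9, 0, 0, 0, 0], [-0.18, -0.9, 0, 0, 0, 0]]' | python3 drive.py; echo '[[-0.18, -0.64, 0, 0, 0, 0], [0, -0.24, 0, 0, 0, 0], [0, 0, 0, 0, 0, 0], [0, 0, 0, 0, 0, 0]]' | python3 drive.py
python3 - <<'E'
from h import *
np.set_printoptions(precision=1,suppress=True)
print(sensors.state()['ee_pos'])
for n in('top','side','wrist'): cv2.imwrite(f'pics/{n}2.png',viewer.grab_frame(n))
a=cv2.imread('pics/top2.png')[100:310,60:340];b=cv2.imread('pics/side2.png')[100:350,120:400];w=cv2.imread('pics/wrist2.png')
g=np.vstack([np.hstack([cv2.resize(a,(400,300)),cv2.resize(b,(400,300))]),np.hstack([cv2.resize(w,(400,300)),np.zeros((300,400,3),np.uint8)])]);cv2.imwrite('pics/m2.png',g)
E
```

```text
time_s: 5.25
ee_pos: [556.3, 117.5, 241.3]
ee_rot: [180.0, 0.1, 0.0]
force: [1.0, 0.3, -0.3]
gripper_width: 23.4
gripper_force: 40.0
time_s: 5.65
ee_pos: [548.8, 158.9, 242.1]
ee_rot: [179.9, 0.1, -0.0]
force: [-0.6, -0.1, -0.3]
gripper_width: 23.4
gripper_force: 40.0
[548.8 158.9 242.1]
```

View pics/m2.png

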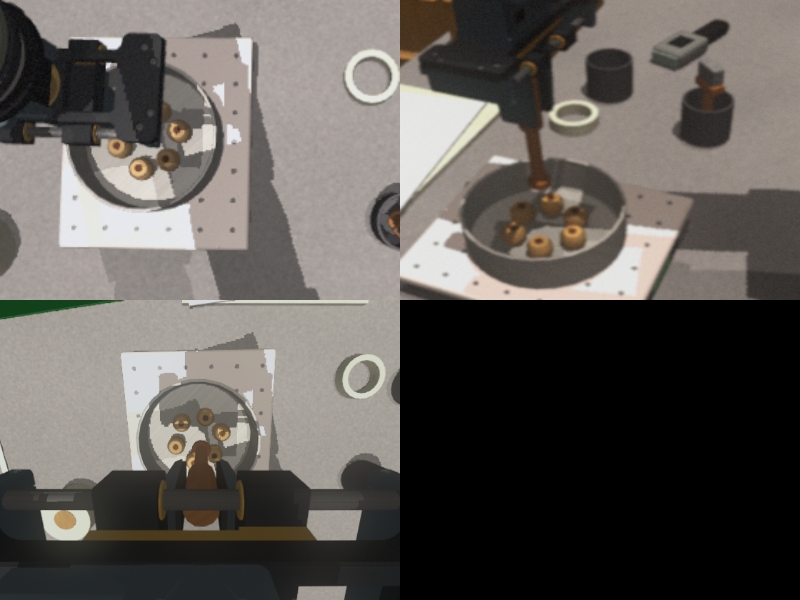

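Montage: stick held upright above the bead ring; foot at about wrist (284,202) and side (218,252), bead ring centre at wrist (278,196).

```bash
python3 - <<'E'
from h import *
np.set_printoptions(precision=1,suppress=True)
print(onz('wrist',[[284,202]],140),onz('side',[[218,251.7]],140))
q=(np.array([[181,423],[205,417],[222,433],[176,447],[192,463],[214,455]])-[0,300])*1.4
P=onz('wrist',q,76);print(P[:,:2],fitc(P))
im=cv2.imread('pics/wrist2.png');M=orange(im);M[:170]=0;M[240:]=0;M[:,:262]=0;M[:,308:]=0
ys,xs=np.nonzero(M);print([(y,xs[ys==y].min(),xs[ys==y].max()) for y in range(185,236,4) if (ys==y).any()])
E
```

```text
[[555.2 156.9 140. ]] [[545.5 161.5 140. ]]
[[573.  189.1]
 [581.9 153.1]
 [557.7 127.2]
 [535.9 197.7]
 [509.9 173.3]
 [522.9 138.9]] (array([547. , 163.5]), np.float64(36.626125756279656))
[(185, np.int64(298), np.int64(307)), (189, np.int64(299), np.int64(307)), (193, np.int64(302), np.int64(307)), (197, np.int64(278), np.int64(285)), (201, np.int64(272), np.int64(291)), (205, np.int64(270), np.int64(305)), (209, np.int64(269), np.int64(307)), (213, np.int64(268), np.int64(307)), (217, np.int64(263), np.int64(307)), (221, np.int64(262), np.int64(307)), (225, np.int64(262), np.int64(305)), (229, np.int64(262), np.int64(290)), (233, np.int64(263), np.int64(295))]
```

Converted, 20 mm is 0.4, 15 mm is 0.3.

```bash
echo '[[-0.04, -0.04, 0.3, 0, 0, 0], [0, 0, 0.4, 0, 0, 0], [0, 0, 0.24, 0, 0, 0], [0, 0, 0.16, 0, 0, 0], [0, 0, 0.16, 0, 0, 0], [0, 0, 0, 0, 0, 0]]' | python3 drive.py
python3 - <<'E'
from h import *
np.set_printoptions(precision=1,suppress=True)
print(sensors.state()['ee_pos'])
for n in('top','side','wrist'): cv2.imwrite(f'pics/{n}3.png',viewer.grab_frame(n))
b=cv2.imread('pics/side3.png')[190:320,140:310];w=cv2.imread('pics/wrist3.png')[60:270,140:400]
cv2.imwrite('pics/m3.png',np.hstack([cv2.resize(b,(400,306)),cv2.resize(w,(380,306))]))
E
```

```text
time_s: 6.4
ee_pos: [546.4, 161.6, 179.1]
ee_rot: [180.0, 0.1, -0.0]
force: [-0.2, -0.2, -0.8]
gripper_width: 23.7
gripper_force: 40.0
[546.4 161.6 179.1]
```

View pics/m3.png

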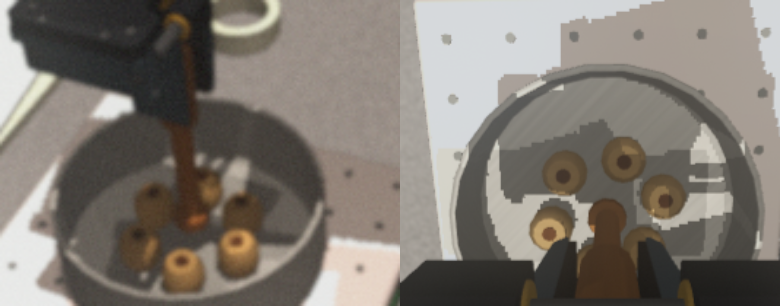

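Foot is central in the bead ring (side crop (197,218), ring centre (193,218)).

Converted, 8 mm is 0.16, 6 mm is 0.12.

```bash
echo '[[0, 0, 0.16, 0, 0, 0], [0, 0, 0.12, 0, 0, 0], [0, 0, 0, 0, 0, 0], [0, 0, 0, 0, 0, 0]]' | python3 drive.py; echo '[[0.2, 0, 0, 0, 0, 0], [0.16, -0.1, 0, 0, 0, 0], [0.1, -0.14, 0, 0, 0, 0], [0.02, -0.18, 0, 0, 0, 0], [-0.08, -0.16, 0, 0, 0, 0], [-0.16, -0.14, 0, 0, 0, 0], [-0.24, -0.08, 0, 0, 0, 0], [0, 0, 0, 0, 0, 0]]' | python3 drive.py
```

```text
time_s: 6.95
ee_pos: [546.6, 161.9, 165.6]
ee_rot: [180.0, 0.0, 0.0]
force: [0.7, 0.9, 0.1]
gripper_width: 23.4
gripper_force: 40.0
time_s: 7.75
ee_pos: [544.4, 202.5, 166.0]
ee_rot: [180.0, 0.1, 0.1]
force: [-0.9, -0.7, -0.3]
gripper_width: 23.4
gripper_force: 40.0
```

Converted, -10.4 mm is -0.208, -9.6 mm is -0.192.

```bash
echo '[[-0.208, 0.028, 0, 0, 0, 0], [-0.192, 0.08, 0, 0, 0, 0], [-0.166, 0.126, 0, 0, 0, 0], [-0.126, 0.166, 0, 0, 0, 0], [-0.08, 0.192, 0, 0, 0, 0], [-0.028, 0.208, 0, 0, 0, 0]]' | python3 drive.py | sed -n '2p;4p'
echo '[[0.028, 0.208, 0, 0, 0, 0], [0.08, 0.192, 0, 0, 0, 0], [0.126, 0.166, 0, 0, 0, 0], [0.166, 0.126, 0, 0, 0, 0], [0.192, 0.08, 0, 0, 0, 0], [0.208, 0.028, 0, 0, 0, 0]]' | python3 drive.py | sed -n '2p;4p'
echo '[[0.208, -0.028, 0, 0, 0, 0], [0.192, -0.08, 0, 0, 0, 0], [0.166, -0.126, 0, 0, 0, 0], [0.126, -0.166, 0, 0, 0, 0], [0.08, -0.192, 0, 0, 0, 0], [0.028, -0.208, 0, 0, 0, 0]]' | python3 drive.py | sed -n '2p;4p'
python3 - <<'E'
from h import *
for n in('side','wrist'): cv2.imwrite(f'pics/{n}4.png',viewer.grab_frame(n))
b=cv2.imread('pics/side4.png')[190:320,140:310];w=cv2.imread('pics/wrist4.png')[60:270,140:400]
cv2.imwrite('pics/m4.png',np.hstack([cv2.resize(b,(400,306)),cv2.resize(w,(380,306))]))
E
```

```text
ee_pos: [506.3, 160.8, 166.1]
force: [-0.7, -0.0, -0.2]
ee_pos: [547.9, 121.5, 165.8]
force: [-0.3, -0.4, -0.6]
ee_pos: [587.0, 163.0, 165.8]
force: [-0.4, 0.4, -0.8]
```

View pics/m4.png

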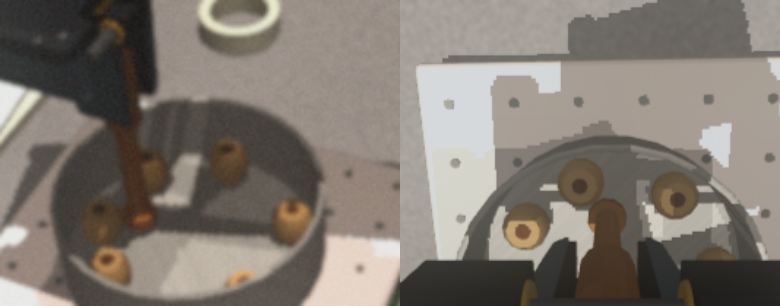

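Stick upright at the tub's +x side (side crop (142,220)); beads have been pushed out towards the wall, still in the tub. Three more full turns.

Converted, -10.4 mm is -0.208, -9.6 mm is -0.192.

```bash

echo '[[-0.028, -0.208, 0, 0, 0, 0], [-0.08, -0.192, 0, 0, 0, 0], [-0.126, -0.166, 0, 0, 0, 0], [-0.166, -0.126, 0, 0, 0, 0], [-0.192, -0.08, 0, 0, 0, 0], [-0.208, -0.028, 0, 0, 0, 0]]' | python3 drive.py | sed -n '2p;4p'
echo '[[-0.208, 0.028, 0, 0, 0, 0], [-0.192, 0.08, 0, 0, 0, 0], [-0.166, 0.126, 0, 0, 0, 0], [-0.126, 0.166, 0, 0, 0, 0], [-0.08, 0.192, 0, 0, 0, 0], [-0.028, 0.208, 0, 0, 0, 0]]' | python3 drive.py | sed -n '2p;4p'
echo '[[0.028, 0.208, 0, 0, 0, 0], [0.08, 0.192, 0, 0, 0, 0], [0.126, 0.166, 0, 0, 0, 0], [0.166, 0.126, 0, 0, 0, 0], [0.192, 0.08, 0, 0, 0, 0], [0.208, 0.028, 0, 0, 0, 0]]' | python3 drive.py | sed -n '2p;4p'
echo '[[0.208, -0.028, 0, 0, 0, 0], [0.192, -0.08, 0, 0, 0, 0], [0.166, -0.126, 0, 0, 0, 0], [0.126, -0.166, 0, 0, 0, 0], [0.08, -0.192, 0, 0, 0, 0], [0.028, -0.208, 0, 0, 0, 0]]' | python3 drive.py | sed -n '2p;4p'
```

```text
ee_pos: [545.6, 202.3, 165.9]
force: [-0.6, -0.1, -1.1]
ee_pos: [506.4, 160.8, 166.0]
force: [-0.1, -0.2, -0.1]
ee_pos: [547.9, 121.4, 165.8]
force: [0.4, 0.7, -0.4]
ee_pos: [587.0, 163.0, 165.8]
force: [-0.3, 0.2, -0.3]
```

```bash

echo '[[-0.028, -0.208, 0, 0, 0, 0], [-0.08, -0.192, 0, 0, 0, 0], [-0.126, -0.166, 0, 0, 0, 0], [-0.166, -0.126, 0, 0, 0, 0], [-0.192, -0.08, 0, 0, 0, 0], [-0.208, -0.028, 0, 0, 0, 0]]' | python3 drive.py | sed -n '2p;4p'
echo '[[-0.208, 0.028, 0, 0, 0, 0], [-0.192, 0.08, 0, 0, 0, 0], [-0.166, 0.126, 0, 0, 0, 0], [-0.126, 0.166, 0, 0, 0, 0], [-0.08, 0.192, 0, 0, 0, 0], [-0.028, 0.208, 0, 0, 0, 0]]' | python3 drive.py | sed -n '2p;4p'
echo '[[0.028, 0.208, 0, 0, 0, 0], [0.08, 0.192, 0, 0, 0, 0], [0.126, 0.166, 0, 0, 0, 0], [0.166, 0.126, 0, 0, 0, 0], [0.192, 0.08, 0, 0, 0, 0], [0.208, 0.028, 0, 0, 0, 0]]' | python3 drive.py | sed -n '2p;4p'
echo '[[0.208, -0.028, 0, 0, 0, 0], [0.192, -0.08, 0, 0, 0, 0], [0.166, -0.126, 0, 0, 0, 0], [0.126, -0.166, 0, 0, 0, 0], [0.08, -0.192, 0, 0, 0, 0], [0.028, -0.208, 0, 0, 0, 0]]' | python3 drive.py | sed -n '2p;4p'
```

```text
ee_pos: [545.6, 202.2, 166.0]
force: [-0.0, -0.3, 0.5]
ee_pos: [506.4, 160.8, 166.0]
force: [-0.2, 0.0, 0.0]
ee_pos: [547.9, 121.5, 165.8]
force: [-0.0, 0.5, -1.0]
ee_pos: [587.0, 163.1, 165.8]
force: [0.1, -0.3, -0.4]
```

Converted, -10.4 mm is -0.208, -9.6 mm is -0.192.

```bash

echo '[[-0.028, -0.208, 0, 0, 0, 0], [-0.08, -0.192, 0, 0, 0, 0], [-0.126, -0.166, 0, 0, 0, 0], [-0.166, -0.126, 0, 0, 0, 0], [-0.192, -0.08, 0, 0, 0, 0], [-0.208, -0.028, 0, 0, 0, 0]]' | python3 drive.py | sed -n '2p;4p'
echo '[[-0.208, 0.028, 0, 0, 0, 0], [-0.192, 0.08, 0, 0, 0, 0], [-0.166, 0.126, 0, 0, 0, 0], [-0.126, 0.166, 0, 0, 0, 0], [-0.08, 0.192, 0, 0, 0, 0], [-0.028, 0.208, 0, 0, 0, 0]]' | python3 drive.py | sed -n '2p;4p'
echo '[[0.028, 0.208, 0, 0, 0, 0], [0.08, 0.192, 0, 0, 0, 0], [0.126, 0.166, 0, 0, 0, 0], [0.166, 0.126, 0, 0, 0, 0], [0.192, 0.08, 0, 0, 0, 0], [0.208, 0.028, 0, 0, 0, 0]]' | python3 drive.py | sed -n '2p;4p'
echo '[[0.208, -0.028, 0, 0, 0, 0], [0.192, -0.08, 0, 0, 0, 0], [0.166, -0.126, 0, 0, 0, 0], [0.126, -0.166, 0, 0, 0, 0], [0.08, -0.192, 0, 0, 0, 0], [0.028, -0.208, 0, 0, 0, 0], [0, 0, 0, 0, 0, 0], [0, 0, 0, 0, 0, 0]]' | python3 drive.py
python3 - <<'E'
from h import *
for n in('side','wrist'): cv2.imwrite(f'pics/{n}5.png',viewer.grab_frame(n))
b=cv2.imread('pics/side5.png')[190:320,140:310];w=cv2.imread('pics/wrist5.png')[60:270,140:400]
cv2.imwrite('pics/m5.png',np.hstack([cv2.resize(b,(400,306)),cv2.resize(w,(380,306))]))
E
```

```text
ee_pos: [545.6, 202.2, 166.0]
force: [-0.2, 0.8, -0.7]
ee_pos: [506.4, 160.8, 166.0]
force: [0.4, -0.4, -1.0]
ee_pos: [547.9, 121.5, 165.9]
force: [-0.1, 0.7, -1.1]
time_s: 17.05
ee_pos: [586.3, 162.3, 165.9]
ee_rot: [180.0, 0.0, 0.1]
force: [0.5, 0.6, -0.8]
gripper_width: 23.3
gripper_force: 40.0
```

View pics/m5.png

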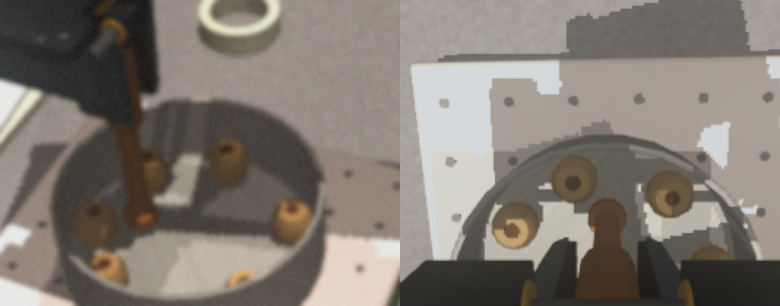

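Beads pushed against the wall, stick still upright in the grip. Lift and return.

Converted, -25 mm is -0.5, -20 mm is -0.4.

```bash
echo '[[0, 0, -0.2, 0, 0, 0], [0, 0, -0.4, 0, 0, 0], [0, 0, -0.5, 0, 0, 0], [0, 0, -0.4, 0, 0, 0], [0, 0, 0, 0, 0, 0]]' | python3 drive.py | sed -n '2p;4p'
echo '[[0.08, 0.5, 0, 0, 0, 0], [0.08, 0.8, 0, 0, 0, 0], [0.1, 0.9, 0, 0, 0, 0], [0.1, 0.9, 0, 0, 0, 0], [0.1, 0.9, 0, 0, 0, 0], [0.1, 0.9, 0, 0, 0, 0], [0.1, 0.9, 0, 0, 0, 0], [0.1, 0.8, 0, 0, 0, 0]]' | python3 drive.py | sed -n '2p;4p'
echo '[[0.1, 0.7, 0, 0, 0, 0], [0, 0.3, 0, 0, 0, 0], [0, 0, 0, 0, 0, 0], [0, 0, 0, 0, 0, 0], [0, 0, 0, 0, 0, 0]]' | python3 drive.py
python3 - <<'E'
from h import *
np.set_printoptions(precision=1,suppress=True)
print(sensors.state()['ee_pos'])
cv2.imwrite('pics/top6.png',viewer.grab_frame('top'));cv2.imwrite('pics/side6.png',viewer.grab_frame('side'));
im=cv2.imread('pics/top6.png');M=orange(im);mm=np.zeros_like(M);mm[130:250,100:220]=M[130:250,100:220]
k,_,st,c=cv2.connectedComponentsWithStats(mm);sel=[i for i in range(1,k) if st[i,4]>40]
P=onz('top',c[sel],70);print(st[sel,4],P,np.hypot(*(P[:,:2]-[545,160]).T))
w=viewer.grab_frame('wrist');cv2.imwrite('pics/wrist6.png',w)
s=cv2.imread('pics/side6.png')[60:220,200:370]
cv2.imwrite('pics/m6.png',np.hstack([cv2.resize(s,(330,310)),cv2.resize(w,(413,310))]))
E
```

```text
ee_pos: [588.5, 162.0, 245.0]
force: [-0.2, 0.7, -0.5]
ee_pos: [624.1, -170.5, 240.0]
force: [-0.1, 0.3, 0.1]
time_s: 18.95
ee_pos: [629.7, -216.3, 241.0]
ee_rot: [-180.0, 0.0, 0.1]
force: [-0.7, 0.2, -0.5]
gripper_width: 23.3
gripper_force: 40.0
[ 629.7 -216.3  241. ]
[186 187 194 167 201 187] [[607.6 178.6  70. ]
 [598.3 121.2  70. ]
 [579.2 215.7  70. ]
 [549.9  94.4  70. ]
 [489.7 196.1  70. ]
 [486.5 128.7  70. ]] [65.3 66.  65.3 65.8 66.1 66.4]
```

View pics/m6.png

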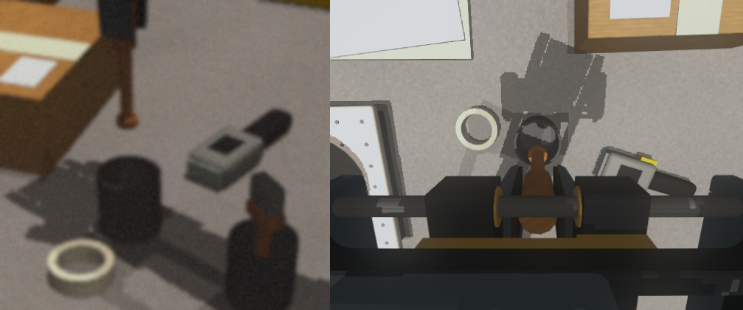

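All six beads are at radius 65–66 mm (about 29 mm out), in the tub; the stick hangs above its pot. Lower it.

Converted, 20 mm is 0.4, 1.5 mm is 0.03.

```bash
echo '[[0, 0.03, 0.4, 0, 0, 0], [0, 0, 0.4, 0, 0, 0], [0, 0, 0.4, 0, 0, 0], [0, 0, 0.4, 0, 0, 0], [0, 0, 0.4, 0, 0, 0], [0, 0, 0.3, 0, 0, 0], [0, 0, 0.16, 0, 0, 0], [0, 0, 0, 0, 0, 0]]' | python3 drive.py
echo '[[0, 0, 0.04, 0, 0, 0], [0, 0, 0.02, 0, 0, 0], [0, 0, 0, 0, 0, 0], [0, 0, 0, 0, 0, 0]]' | python3 drive.py
```

```text
time_s: 19.9
ee_pos: [629.3, -218.8, 117.0]
ee_rot: [-180.0, 0.1, 0.1]
force: [-1.0, -0.2, 0.2]
gripper_width: 23.4
gripper_force: 40.0
time_s: 20.3
ee_pos: [630.1, -219.7, 115.6]
ee_rot: [180.0, -0.1, 0.0]
force: [-0.5, -0.1, -1.4]
gripper_width: 23.4
gripper_force: 40.0
```

Converted, 1 mm is 0.02.

```bash
echo '[[0, 0, 0.02, 0, 0, 0], [0, 0, 0.02, 0, 0, 0], [0, 0, 0, 0, 0, 0], [0, 0, 0, 0, 0, 0]]' | python3 drive.py
echo '[[0, 0, 0, 0, 0, 0], [0, 0, 0, 0, 0, 0], [0, 0, 0, 0, 0, 0], [0, 0, 0, 0, 0, 0], [0, 0, 0, 0, 0, 0], [0, 0, 0, 0, 0, 0], [0, 0, 0, 0, 0, 0], [0, 0, 0, 0, 0, 0]]' | python3 drive.py 91|tail -2
echo '[[0, 0, 0, 0, 0, 0], [0, 0, 0, 0, 0, 0], [0, 0, 0, 0, 0, 0], [0, 0, 0, 0, 0, 0], [0, 0, 0, 0, 0, 0], [0, 0, 0, 0, 0, 0]]' | python3 drive.py|tail -2
echo '[[0, 0, -0.3, 0, 0, 0], [0, 0, -0.6, 0, 0, 0], [0, 0, -0.8, 0, 0, 0], [0, 0, -0.8, 0, 0, 0], [-0.8, 0, 0, 0, 0, 0], [-0.8, 0, 0, 0, 0, 0], [-0.8, 0, 0, 0, 0, 0], [-0.6, 0, 0, 0, 0, 0]]' | python3 drive.py
echo '[[0, 0, 0, 0, 0, 0], [0, 0, 0, 0, 0, 0], [0, 0, 0, 0, 0, 0]]' | python3 drive.py|head -2
python3 - <<'E'
from h import *
cv2.imwrite('pics/side7.png',viewer.grab_frame('side'));t=viewer.grab_frame('top');cv2.imwrite('pics/top7.png',t)
s=cv2.imread('pics/side7.png')
cv2.imwrite('pics/m7.png',np.hstack([cv2.resize(s,(400,300)),cv2.resize(t,(400,300))]))
E
```

```text
time_s: 20.7
ee_pos: [629.7, -219.6, 112.9]
ee_rot: [180.0, 0.0, 0.0]
force: [0.8, 0.1, -0.7]
gripper_width: 23.7
gripper_force: 40.0
gripper_width: 84.8
gripper_force: 0.0
gripper_width: 90.9
gripper_force: 0.0
time_s: 22.9
ee_pos: [477.4, -219.3, 238.2]
ee_rot: [180.0, 0.0, 0.0]
force: [0.1, -0.9, 0.9]
gripper_width: 91.4
gripper_force: 0.0
time_s: 23.2
ee_pos: [480.9, -219.8, 238.1]
```

View pics/m7.png

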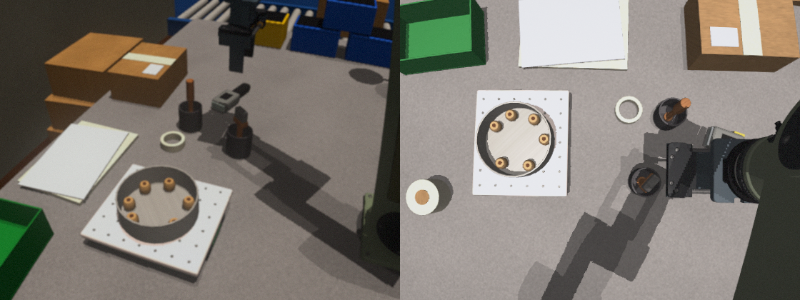

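The stick stands upright in its pot (side (190,95) in the montage), all six beads are in the tub, and the gripper is clear.

```bash
python3 -c "
from workcell import env, viewer, sensors, job_done
print(job_done())"
```

```text
the job is handed in; nothing more can be done
None
```

I stirred the tub for more than three full turns, with all six beads ending about 29 mm out from where they lay and still in the tub; the stick is back upright in its pot and released, and the job was handed in after about 23 s (no verdict was returned).

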